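Fit the switch handle and hold the switch up to the inspection camera

ROBOT

A 6-joint arm with a two-finger parallel gripper is mounted at the origin on the work surface. World frame = base frame: x ahead of the robot, y to its left, z up, the work surface at z = 0. Lengths are in m, angles in rad, forces in N, time in s.
With the tool pointing down it reaches from about 0.25 to 0.85 m from the base axis. Payload 12.5 kg.
Tool frame: the origin (TCP) lies midway between the tips of the shut fingers; the grasp point (between the pads) lies 19 mm behind it; z points along the fingers, x is the direction in which the jaws open and shut, and the axes are right-handed (so a half turn about z gives the same grasp; the last joint's range is limited). The gripper opens to 93 mm and grips with 3 to 60 N. Pads are 15 mm wide; open, the fingers measure 128 mm over their backs; the gripper's body (75 mm by 188 mm) begins 65 mm behind the grasp point.
Start: joints at [1.22, 0.351, 1.652, -0, 1.139, -0.085], TCP at [0.144, 0.531, 0.219] pointing down, gripper open.
Joint ranges: [-2.75, 2.75], [-0.79, 2.1], [0.01, 2.65], [-1.57, 4.71], [0.07, 3.14], [-2.87, 2.87]. Speed limits (rad/s): [2.22, 2.22, 2.79, 3.14, 3.14, 3.14].

INTERFACE

Orientations are given as a 3x3 rotation matrix whose columns are the frame's x, y, z axes.
In Python, from bench import r, imaging gives the robot as it stands.
- The arm moves only by the tool servo_tool, never from a script. Its argument "moves" is a list of rows, each an object with "offset": the shift along the tool's x, y, z in mm, a list of three; "roll": the turn about the tool's z in degrees. In form: [{"offset": [tx, ty, tz], "roll": roll}, ...]. A call has 1 to 8 rows; each row is the pose to reach, as a shift and turn from the pose commanded when the call began, along the tool's axes at that moment; what a row does not reach only later rows make up. A row lasts 1/8 s, in which the tool goes at most 62.5 mm and 10.7 degrees, less where a joint would pass 70% of its speed; a pose out of reach is approached as far as the arm can. A call with a gripper value outside its range is refused whole. "jaw" is the opening, from 0 (shut) to 1 (fully open), set as the call begins (left out, the last holds). The fingers move at their own pace and stop on an object; "grip_force" is the grip in N (left out, the last holds). Time passes only in rows, so rows that repeat a pose let the fingers close. It gives the time, the measured TCP pose, the force and the opening at its end, in the units of the state.
- r.observe(): the state, without advancing time (a new reading comes with each control period).
- imaging.grab_frame(name): name is "scene" or "top" or "wrist"; returns a dict with "img" (480x640x3 uint8, red, green, blue), "mtx" (3x3 intrinsics, pixels), "R" (3x3) and "t" (3): a world point X has camera coordinates R X + t. Camera axes: x right, y down, z forward; pixel columns grow to the right and rows downward; lengths in m; the calibration is good to about 2 mm. A picture is of the moment at which its call begins. There is no depth.
- r.close_job(): hands the job in, once; it reports no verdict.
The state is a dict: "clock": time; "qpos": joint angles; "qd": joint speeds; "joint_torque": joint torques, N m; "tool_pos": TCP position; "orientation": TCP orientation; "force": force on the tool from outside, world axes, zero at the start; "torque": the same for the moment, N m; "opening": finger opening in m.
Only numpy, scipy, OpenCV 4.12 (cv2) and the standard library are available. Lean on these libraries where they do the work, as an engineer would, in place of code of your own. Each camera call takes 0.05 s, during which the arm holds its last target. There are 200 camera calls.

TASK

Press the square-bored bar handle fully down onto the square shaft of the rotary switch standing in its aluminium nest, with the bar running along the switch's long sides. Then grip the switch by its body, take it out and hold it in the air with its underside square to the inspection camera's lens, centred about 100 mm in front of it, long sides in line with the long sides of the camera's white light panel, the handle still fully home. Do not touch the camera, leave the other things where they lie, and finish while still holding the switch there.

Things in the scene. Friction and masses are not known exactly. Their poses are not given: they have to be found in the camera images.
- switch: Loose rotary switch, 0.16 kg: grey block with dark steel top plate, 52 (x, long side) x 40 (y) x 44 mm high, upright in the nest; from the middle of its top a 10 x 10 mm square brass shaft rises 16 mm more, flats parallel to the block's sides. Origin: centre of the underside; z up along the shaft.
- knob: Loose black bar handle, 0.04 kg, upright on the mat: 36 x 36 x 18 mm base with a centred square bore open below (11.5 mm wide, 18 deep, sides parallel to the base's); on top a bar to grip, 36 long (x) x 14 wide (y) x 18 mm high; 36 mm in all. Origin: centre of the underside; z up, x along the bar; a half turn is the same. Fully home its origin is 44 mm above the switch's (on its top plate).
- nest: Fixed aluminium nest on the mat, 64 (x) x 52 (y) x 12 mm high, with a 7 mm deep pocket holding the foot of the switch with 1 mm play: the switch stands 5 mm above the nest's origin, 37 mm of its body clear above the rim; it lifts straight out. Origin: centre of the underside, on the mat (z = 3 mm); x along the long side.
- camera: Fixed camera head on a post with a 90 mm round foot; lens 125 mm above the table, looking up and leaning back 30 degrees towards the robot. Front face: white light panel 90 (x, up the slope) x 50 mm (y, level), lens in its middle; 40 x 40 x 50 mm housing behind. Origin: lens centre; z out along the line of sight. Wanted: switch z along camera z, switch x along camera x (either way).
- view (a point): The point on the camera's line of sight, 100 mm out from the lens, where the centre of the switch's underside must be held; axes as the camera's.
- round_knob: Bystander: round aluminium knob, 42 mm across, 24 mm high, solid, on the mat; it may have changed places with the bar handle. Origin: centre of the underside.
- cover: Bystander: flat black battery cover, 45 (x) x 92 (y) x 5 mm, on the mat. Origin: centre of the underside.
- device: Bystander: upright silver handheld device, 30 (x) x 58 (y) x 88 mm, with a black cap to 106 mm. Origin: centre of the underside.
- housing: Bystander: open black housing, 54 (x) x 92 (y) x 28 mm. Origin: centre of the underside.
- contact_ring: Bystander: brass ring 22 mm across, 4 mm thick, beyond the nest. Origin: centre of the underside.
- spudger: Bystander: thin steel prying tool, 170 mm long (x), 5 mm thick. Origin: its middle, underside.
- screwdriver: Bystander: small black screwdriver, 155 mm long (x), 13 mm thick. Origin: near its middle, underside.
Not all that is in view belongs to the job. Leave any orange or purple look-alike of the part that bears camera alone.

How it is judged:
By the outcome, as a careful person would: the job done as asked, in the order asked, and still so for the second after the job is handed in, while the arm keeps its last pose, push and grip.
It also fails if it takes over 59 s, if anything falls off the work surface, if the arm or the gripper's body presses on something with over 40 N, if the wrist force passes 120 N, or if a joint passes its speed limit or range.

## Working session

There is one attempt and no reset: what is moved stays moved. The work goes in short steps, Python scripts to look and compute and a tool call to move; the robot and the scene stay as the last step left them, time stands still between calls to the robot, and variables do not carry over. Pictures are saved under pics/ and viewed, about 8 in all and at most 12, crops included, and the job is handed in when it is done.

Besides the shell and the picture viewer there is one more tool, called as a command line: name --argument value ..., lists and objects as JSON in quotes. servo_tool: Moves the arm, as the interface text tells. Its arguments: {"type":"object","properties":{"moves":{"type":"array"},"jaw":{"type":"number"},"grip_force":{"type":"number"}},"required":["moves"]}

```bash
mkdir -p pics; ls; cat > h.py <<'E'
import numpy as np, cv2
from bench import r, imaging
def grab(n,f=None):
    d=imaging.grab_frame(n)
    if f: cv2.imwrite('pics/'+f,d['img'][:,:,::-1])
    return d
def ray(d,u,v,z):
    R=np.array(d['R']);t=np.array(d['t']);c=-R.T@t
    w=R.T@np.linalg.inv(d['mtx'])@[u,v,1]
    return c+w*(z-c[2])/w[2]
def proj(d,X):
    p=np.array(d['mtx'])@(np.array(d['R'])@np.array(X)+d['t']); return p[:2]/p[2]
E
python3 - <<'E'
from h import *
import pickle
D={}
for n in('scene','top','wrist'):
    D[n]=grab(n,n+'0.png'); d=D[n]; print(n,-np.array(d['R']).T@d['t'])
    print(np.round(d['mtx'],1).tolist(),np.round(d['R'],3).tolist())
pickle.dump(D,open('d0.pkl','wb'))
print(r.observe())
E
```

```text
pics
scene [1.16268305 0.05693021 0.92439291]
[[487.7, 0.0, 317.4], [0.0, 487.7, 242.7], [0.0, 0.0, 1.0]] [[-0.078, 0.997, -0.005], [0.77, 0.057, -0.635], [-0.633, -0.053, -0.772]]
top [0.42429165 0.03752566 0.99733635]
[[435.8, 0.0, 319.4], [0.0, 435.8, 241.3], [0.0, 0.0, 1.0]] [[-0.023, -0.999, 0.022], [-0.983, 0.018, -0.185], [0.184, -0.026, -0.983]]
wrist [0.06644298 0.55170957 0.38451953]
[[416.7, 0.0, 320.0], [0.0, 416.7, 235.3], [0.0, 0.0, 1.0]] [[0.262, 0.965, -0.001], [0.924, -0.251, 0.29], [0.279, -0.077, -0.957]]
{'clock': 0.15, 'qpos': array([ 1.22041970e+00,  3.51114154e-01,  1.65226550e+00,  1.64697454e-05,
        1.13910727e+00, -8.45950699e-02]), 'qd': array([-1.26176018e-03, -1.75038846e-03, -7.70986090e-04,  8.01769916e-04,
        1.94983189e-03, -1.28794958e-05]), 'joint_torque': array([ 6.37352987e-04, -4.97463298e+01, -2.85343963e+01,  6.98348111e-02,
        2.46140594e-02, -9.08264337e-05]), 'tool_pos': array([0.14434284, 0.53044832, 0.21822858]), 'orientation': array([[ 2.62669979e-01,  9.64885682e-01, -3.21010939e-04],
       [ 9.64885325e-01, -2.62670160e-01, -8.34806418e-04],
       [-8.89812754e-04, -9.04601599e-05, -9.99999600e-01]]), 'force': array([ 0.21181132, -0.07271269,  0.11398776]), 'torque': array([ 0.04878108, -0.05873386,  0.06610104]), 'opening': 0.09304878005927592}
```

View pics/top0.png

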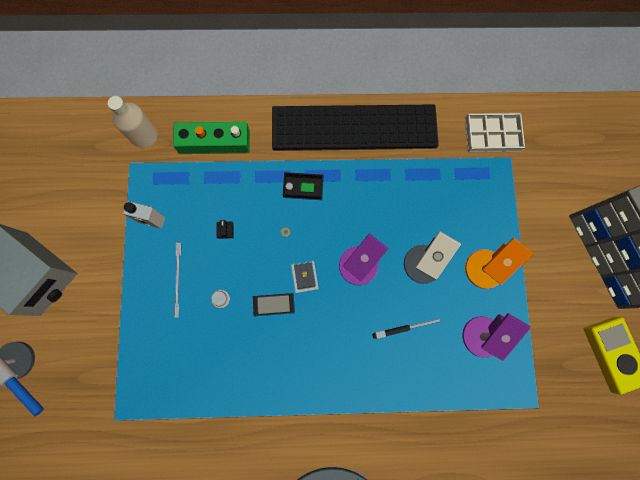

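View pics/scene0.png

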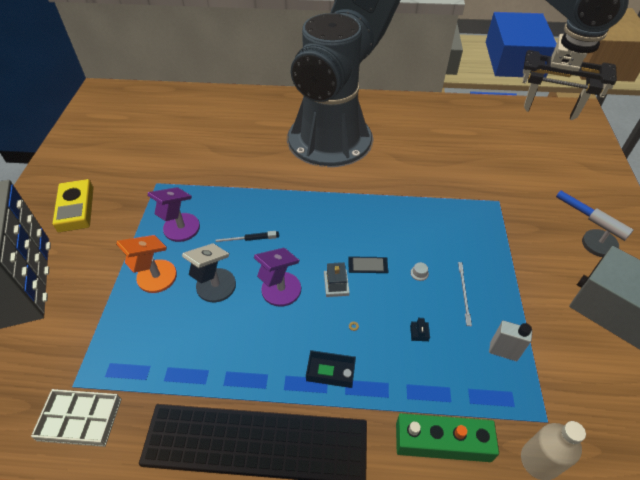

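The `top` picture shows the switch at (305,275), the black bar handle at (225,229) and the round aluminium knob at (220,298), which is not the handle. The real white camera is at (437,256), with look-alikes in purple at (365,258) and (505,338) and in orange at (505,262). Next is a crop to check these choices.

```bash
python3 - <<'E'
from h import *
import pickle
D=pickle.load(open('d0.pkl','rb'))
def crop(n,u,v,h=25,k=8): 
    im=D[n]['img'][v-h:v+h,u-h:u+h,::-1]; return cv2.resize(im,None,fx=400/(2*h),fy=400/(2*h),interpolation=cv2.INTER_CUBIC)[:300*400//400]
def c2(n,u,v,w): 
    h=int(w*.75); im=D[n]['img'][v-h:v+h,u-w:u+w,::-1]; return cv2.resize(im,(400,300),interpolation=cv2.INTER_CUBIC)
cv2.imwrite('pics/crop1.png',np.vstack([np.hstack([c2('top',225,229,20),c2('top',305,275,24)]),np.hstack([c2('top',432,262,40),c2('scene',212,270,40)])]))
def tri(a,b):
    A=[];B=[]
    for n,p in(('top',a),('scene',b)):
        d=D[n];R=np.array(d['R']);c=-R.T@d['t'];w=R.T@np.linalg.inv(d['mtx'])@[*p,1];w/=np.linalg.norm(w)
        P=np.eye(3)-np.outer(w,w);A.append(P);B.append(P@c)
    return np.linalg.lstsq(np.vstack(A),np.hstack(B),rcond=None)[0]
print('shaft',tri((305,274),(337,268)),'lens',tri((438,256),(206,251)))
print('knob',ray(D['top'],225,229,.03))
E
```

```text
shaft [0.52791664 0.0457554  0.06723224] lens [ 0.55190755 -0.22572082  0.13140587]
knob [0.637781   0.22438805 0.03      ]
```

View pics/crop1.png

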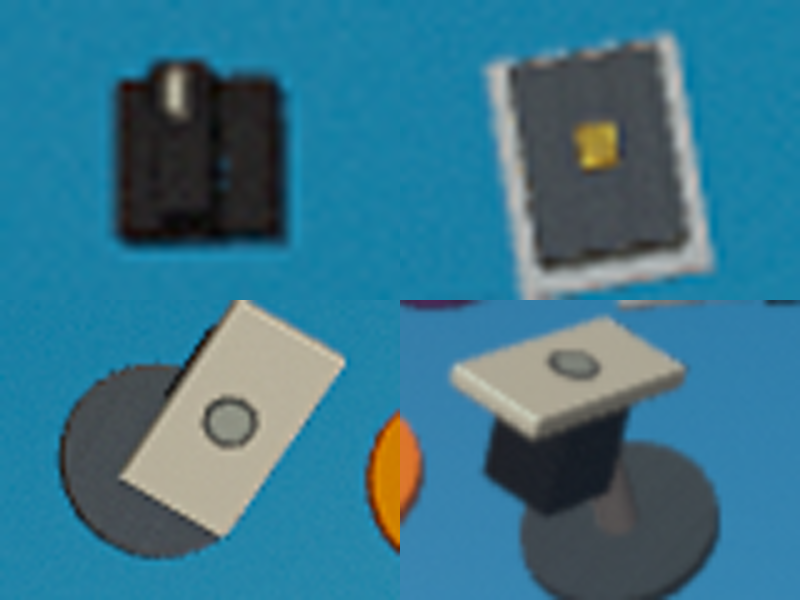

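The crop confirms the bar handle, with its bar roughly along world x, the switch with its brass shaft in the nest, and the white camera panel. I'll fit the camera and switch poses.

```bash
python3 - <<'E'
from h import *
import pickle
from scipy.optimize import least_squares
D=pickle.load(open('d0.pkl','rb'))
def frame(a,t=np.pi/6):
    h=np.array([np.cos(a),np.sin(a),0]);z=-np.sin(t)*h+[0,0,np.cos(t)];x=np.cos(t)*h+[0,0,np.sin(t)]
    return np.c_[x,np.cross(z,x),z]
L=np.array([[45,25,0],[45,-25,0],[-45,-25,0],[-45,25,0],[0,0,0]])/1e3
P={'top':[(440,232),(461,244),(436.4,279.4),(416,267.6),(438,256.4)],'scene':[(199,265.6),(182,254),(214.4,244),(229,254.4),(206.4,252.6)]}
def f(p,full=0):
    X=L@frame(p[2]).T+[p[0],p[1],.125]
    return np.hstack([np.array([proj(D[n],x) for x in X])-P[n] for n in P]).ravel()
s=least_squares(f,[.55,-.22,-.5]);print(s.x,np.degrees(s.x[2]),np.round(s.fun.reshape(-1,4),1).tolist())
F=frame(s.x[2]);print('view',np.array([*s.x[:2],.125])+.1*F[:,2],F.round(3).tolist())
# nest outline corners in top crop (400 px = 48 px wide)
for q in[(485-400,65),(672-400,35),(715-400,268),(530-400,298)]:
    print(ray(D['top'],281+q[0]*.12,257+q[1]*.12,.015).round(4))
for q in[(508-400,70),(657-400,40),(690-400,240),(543-400,268)]:
    print('sw',ray(D['top'],281+q[0]*.12,257+q[1]*.12,.052).round(4))
for q in[(118,80),(285,80),(285,242),(118,242)]:
    print('kn',ray(D['top'],205+q[0]*.1,214+q[1]*.1,.021).round(4))
E
```

```text
[ 0.55321481 -0.2266343  -0.57145569] -32.74199922877537 [[-0.4, -0.8, 0.2, -0.9], [0.5, 0.1, -0.1, -1.2], [0.0, 0.2, -1.4, -0.8], [-0.6, -0.6, 0.7, -0.3], [-0.0, -0.6, 0.1, 0.9]]
view [ 0.51115908 -0.19959145  0.21160254] [[0.728, 0.541, -0.421], [-0.468, 0.841, 0.27], [0.5, 0.0, 0.866]]
[0.5553 0.0765 0.015 ]
[0.5625 0.0254 0.015 ]
[0.4989 0.0151 0.015 ]
[0.4919 0.0651 0.015 ]
sw [0.5489 0.069  0.052 ]
sw [0.5561 0.0299 0.052 ]
sw [0.5035 0.0223 0.052 ]
sw [0.4971 0.0606 0.052 ]
kn [0.6565 0.2451 0.021 ]
kn [0.6558 0.207  0.021 ]
kn [0.618  0.2065 0.021 ]
kn [0.6187 0.2443 0.021 ]
```

servo_tool --moves '[{"offset":[-14,46,0],"roll":-4},{"offset":[-30,102,0],"roll":-8},{"offset":[-47,160,0],"roll":-12},{"offset":[-65,218,0],"roll":-15},{"offset":[-82,276,0],"roll":-15},{"offset":[-99,334,0],"roll":-15},{"offset":[-116,390,10],"roll":-15},{"offset":[-130,440,20],"roll":-15}]' --jaw 0.6

```text
clock: 1.15
tool_pos: [0.5364, 0.2882, 0.1982]
orientation: [[0.005, 1.0, -0.0], [1.0, -0.005, 0.0], [0.0, -0.0, -1.0]]
force: [0.1, -0.2, -0.0]
opening: 0.0559
```

servo_tool --moves '[{"offset":[-28,46,20],"roll":0},{"offset":[-58,92,40],"roll":0},{"offset":[-62,101,48],"roll":0},{"offset":[-62,101,48],"roll":0}]'

```text
clock: 1.65
tool_pos: [0.6352, 0.2271, 0.1497]
orientation: [[0.005, 1.0, -0.002], [1.0, -0.005, -0.0], [-0.0, -0.002, -1.0]]
force: [-0.3, -0.2, 0.5]
opening: 0.0562
```

```bash
python3 - <<'E'
from h import *
import pickle
d=grab('wrist','w1.png');pickle.dump(d,open('w1.pkl','wb'));s=r.observe();print(s['clock'],s['tool_pos'],s['force'])
print('pred',[proj(d,[.637,.226,z]).round(1).tolist() for z in(.003,.021,.039)])
E
```

```text
1.7 [0.63491441 0.22784563 0.15058344] [-0.49991128 -0.14250418  0.05880037]
pred [[318.8, 220.6], [318.7, 226.9], [318.6, 233.8]]
```

View pics/w1.png

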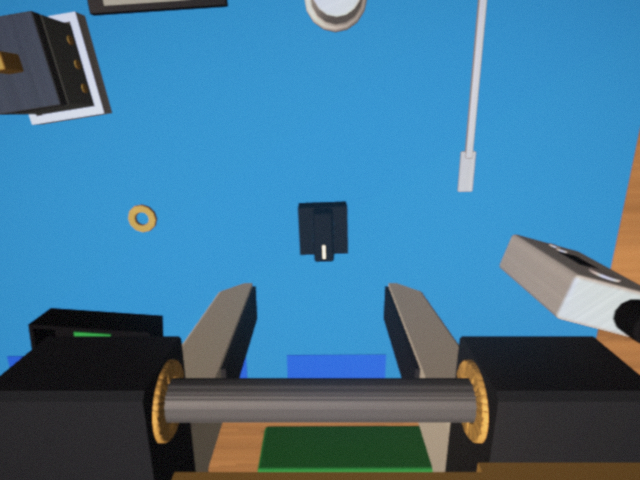

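```bash
python3 - <<'E'
from h import *
import pickle
d=pickle.load(open('w1.pkl','rb'))
im=d['img'][195:270,290:356,::-1];cv2.imwrite('pics/w1c.png',cv2.resize(np.clip(im.astype(float)*2.2,0,255).astype(np.uint8),None,fx=8,fy=8,interpolation=cv2.INTER_CUBIC))
for u,v,z in[(299,203,.021),(347.5,203,.021),(348,253,.021),(299,255,.021),(313,208,.039),(334,208,.039),(315,260,.039),(333,260,.039)]:print(u,v,z,ray(d,u,v,z).round(4))
E
```

```text
299 203 0.021 [0.619  0.2119 0.021 ]
347.5 203 0.021 [0.6192 0.2469 0.021 ]
348 253 0.021 [0.6574 0.2479 0.021 ]
299 255 0.021 [0.6589 0.2111 0.021 ]
313 208 0.039 [0.6186 0.2223 0.039 ]
334 208 0.039 [0.6187 0.2366 0.039 ]
315 260 0.039 [0.6563 0.2234 0.039 ]
333 260 0.039 [0.6563 0.2361 0.039 ]
```

View pics/w1c.png

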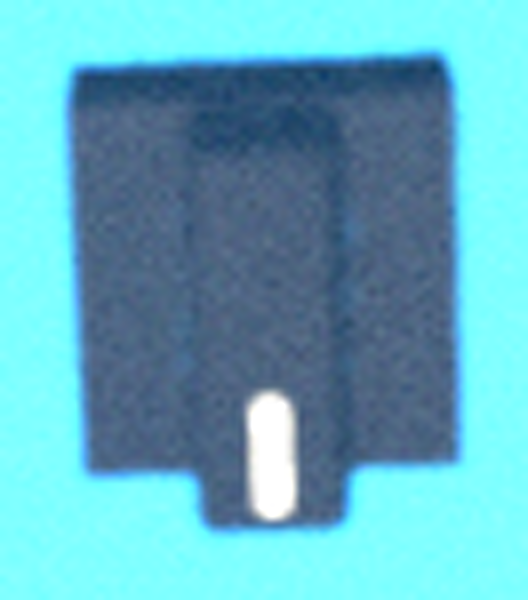

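The crop shows the bar along the tool's y axis with its top centre at about (324,237), which puts the handle at about (0.639, 0.230). I'll descend and grip the bar.

servo_tool --moves '[{"offset":[2,4,30],"roll":-1},{"offset":[2,4,60],"roll":-1},{"offset":[2,4,90],"roll":-1},{"offset":[2,4,110],"roll":-1},{"offset":[2,4,121],"roll":-1},{"offset":[2,4,126],"roll":-1},{"offset":[2,4,126],"roll":-1}]'

```text
clock: 2.58
tool_pos: [0.6399, 0.2294, 0.0251]
orientation: [[-0.014, 1.0, 0.001], [1.0, 0.014, 0.0], [0.0, 0.001, -1.0]]
force: [-0.3, 0.5, 0.3]
opening: 0.0553
```

servo_tool --moves '[{"offset":[0,0,0],"roll":0},{"offset":[0,0,0],"roll":0},{"offset":[0,0,0],"roll":0},{"offset":[0,0,0],"roll":0},{"offset":[0,0,0],"roll":0}]' --jaw 0 --grip_force 25

```text
clock: 3.2
tool_pos: [0.6396, 0.2292, 0.0247]
orientation: [[-0.013, 1.0, 0.0], [1.0, 0.013, -0.0], [-0.0, 0.0, -1.0]]
force: [-1.2, 0.3, -0.2]
opening: 0.0139
```

servo_tool --moves '[{"offset":[0,0,-40],"roll":0},{"offset":[0,0,-95],"roll":0},{"offset":[-35,-22,-110],"roll":-3},{"offset":[-85,-53,-110],"roll":-6},{"offset":[-135,-85,-110],"roll":-8.7},{"offset":[-170,-107,-110],"roll":-8.7},{"offset":[-182,-115,-110],"roll":-8.7},{"offset":[-182,-115,-110],"roll":-8.7}]'

```text
clock: 4.2
tool_pos: [0.5274, 0.0456, 0.1349]
orientation: [[-0.164, 0.987, 0.001], [0.987, 0.164, 0.0], [0.0, 0.001, -1.0]]
force: [0.4, -0.1, 0.6]
opening: 0.0137
```

```bash
python3 - <<'E'
from h import *
import pickle
s=r.observe();print(s['clock'],s['tool_pos'],s['opening'],s['force'],s['orientation'].round(3).tolist())
d=grab('wrist');pickle.dump(d,open('w2.pkl','wb'))
c=proj(d,[.527,.0455,.068]);print(c)
u,v=map(int,c);u0=max(0,u-100);v0=max(0,v-75);print(u0,v0)
im=d['img'][v0:v0+150,u0:u0+200,::-1]
cv2.imwrite('pics/w2.png',cv2.resize(np.clip(im.astype(float)*1.5,0,255).astype(np.uint8),None,fx=4,fy=4,interpolation=cv2.INTER_CUBIC))
E
```

```text
4.2 [0.52741086 0.04564148 0.13489779] 0.013676402759910724 [ 0.44331705 -0.098239    0.56766937] [[-0.164, 0.987, 0.001], [0.987, 0.164, 0.0], [0.0, 0.001, -1.0]]
[320.04993401 251.08527968]
220 176
```

View pics/w2.png

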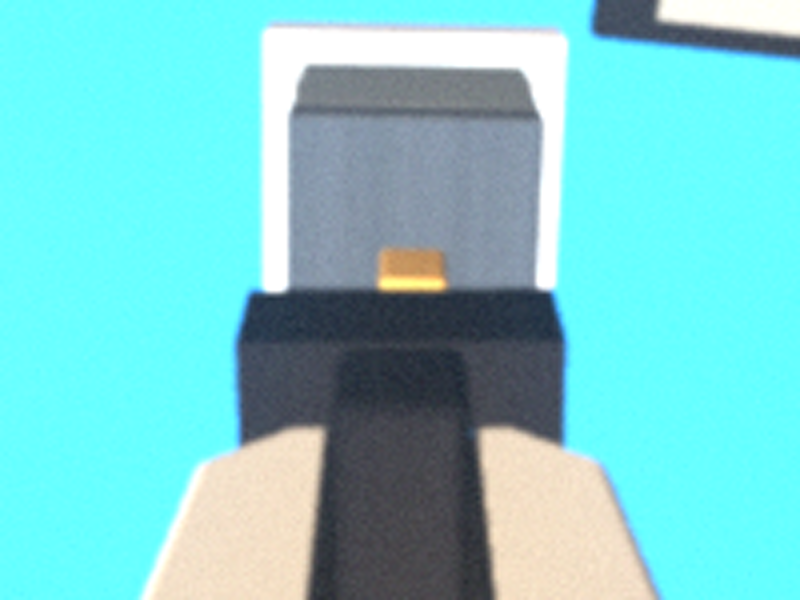

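The picture shows the brass shaft at crop x 378–446, with its near top edge at y 278. The handle's base bottom edge runs x 250–555 at y 290. The handle looks straight, but the shaft sits a little to its right.

```bash
python3 - <<'E'
from h import *
import pickle
d=pickle.load(open('w2.pkl','rb'));s=r.observe();O=s['orientation'];T=s['tool_pos']
def t(cx,cy,z,n): print(n,((ray(d,220+cx/4,176+cy/4,z)-T)@O*1e3).round(1))
for x in(378,446): t(x,278,.068,'shaft top edge')
t(412,250,.052,'shaft foot edge')
t(250,290,.1132,'handle bot');t(555,290,.1132,'handle bot')
t(240,343,.1312,'handle basetop');t(565,343,.1312,'handle basetop')
t(291,112,.052,'sw top edge');t(541,112,.052,'sw top edge')
t(262,25,.015,'nest');t(567,25,.015,'nest')
E
```

```text
shaft top edge [-3.9 -4.4 66.8]
shaft top edge [ 6.1 -4.4 66.8]
shaft foot edge [ 1.2 -3.7 82.8]
handle bot [-18.5 -17.8  21.6]
handle bot [ 17.8 -17.8  21.6]
handle basetop [-18.  -17.8   3.6]
handle basetop [ 17.3 -17.8   3.6]
sw top edge [-17.3 -25.8  82.8]
sw top edge [ 20.9 -25.8  82.8]
nest [-24.5 -32.9 119.8]
nest [ 28.2 -32.9 119.8]
```

servo_tool --moves '[{"offset":[1.6,0.4,15],"roll":0},{"offset":[1.6,0.4,30],"roll":0},{"offset":[1.6,0.4,38],"roll":0},{"offset":[1.6,0.4,42],"roll":0},{"offset":[1.6,0.4,46],"roll":0},{"offset":[1.6,0.4,50],"roll":0},{"offset":[1.6,0.4,50],"roll":0}]'

```text
clock: 5.12
tool_pos: [0.5271, 0.0473, 0.0845]
orientation: [[-0.164, 0.986, -0.0], [0.986, 0.164, 0.0], [0.0, -0.0, -1.0]]
force: [0.5, 0.6, -0.5]
opening: 0.0137
```

No contact force, and the handle is 5 mm past the shaft top, so it is engaged. I'll press on down.

servo_tool --moves '[{"offset":[0,0,4],"roll":0},{"offset":[0,0,8],"roll":0},{"offset":[0,0,10],"roll":0},{"offset":[0,0,11],"roll":0},{"offset":[0,0,11],"roll":0},{"offset":[0,0,11],"roll":0}]'

```text
clock: 5.88
tool_pos: [0.5272, 0.0474, 0.0737]
orientation: [[-0.164, 0.986, 0.0], [0.986, 0.164, 0.0], [0.0, 0.0, -1.0]]
force: [-0.4, 0.4, -0.7]
opening: 0.0143
```

servo_tool --moves '[{"offset":[0,0,1],"roll":0},{"offset":[0,0,2],"roll":0},{"offset":[0,0,3],"roll":0},{"offset":[0,0,3],"roll":0}]'

```text
clock: 6.38
tool_pos: [0.5279, 0.0474, 0.0731]
orientation: [[-0.165, 0.986, 0.002], [0.986, 0.165, -0.0], [-0.0, 0.002, -1.0]]
force: [-9.4, 0.4, 30.5]
opening: 0.0141
```

Contact of 30 N at TCP z 0.073 matches the seated height (handle origin about 52 mm). I'll release and go down around the body.

servo_tool --moves '[{"offset":[0,0,-2.5],"roll":0},{"offset":[0,0,-2.5],"roll":0},{"offset":[0,0,-2.5],"roll":0},{"offset":[0,0,-2.5],"roll":0},{"offset":[0,0,-2.5],"roll":0}]' --jaw 0.66

```text
clock: 7.0
tool_pos: [0.5271, 0.0473, 0.073]
orientation: [[-0.165, 0.986, -0.0], [0.986, 0.165, -0.0], [0.0, -0.0, -1.0]]
force: [0.2, -0.4, -0.8]
opening: 0.0587
```

servo_tool --moves '[{"offset":[0,0,15],"roll":0},{"offset":[0,0,32],"roll":0},{"offset":[0,0,44],"roll":0},{"offset":[0,0,51],"roll":0},{"offset":[0,0,55],"roll":0},{"offset":[0,0,55],"roll":0}]'

```text
clock: 7.75
tool_pos: [0.5279, 0.048, 0.0192]
orientation: [[-0.165, 0.986, 0.002], [0.986, 0.165, 0.0], [-0.0, 0.002, -1.0]]
force: [-5.6, 7.6, 16.1]
opening: 0.0615
```

```bash
python3 - <<'E'
from h import *
d=grab('wrist','w3.png');s=r.observe();print(s['clock'],s['tool_pos'],s['force'],s['torque'],s['opening'])
E
```

```text
7.8 [0.52788934 0.04797981 0.01928875] [-6.78705082  7.91841273 16.64249397] [-0.4850805   0.32645164 -0.3349039 ] 0.06115754537717375
```

View pics/w3.png

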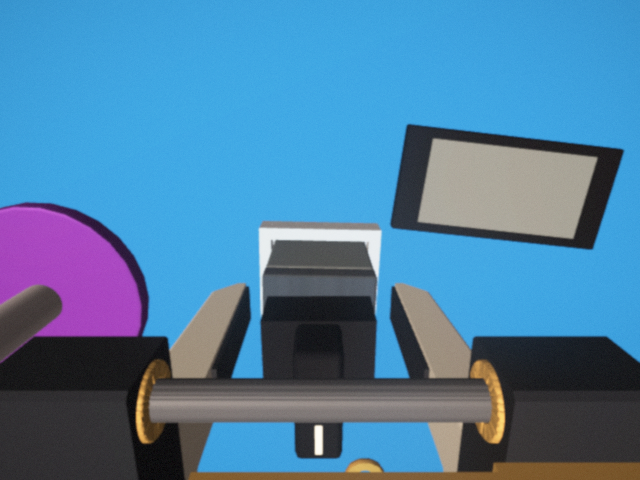

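The wrist view shows the purple look-alike's post right beside the gripper, so the gripper body is pressing on that look-alike. I'm backing off upward, then I'll measure its panel.

servo_tool --moves '[{"offset":[0,0,-12],"roll":0},{"offset":[0,0,-35],"roll":0},{"offset":[0,0,-50],"roll":0},{"offset":[0,0,-50],"roll":0}]'

```text
clock: 8.3
tool_pos: [0.5279, 0.0473, 0.0691]
orientation: [[-0.164, 0.986, 0.002], [0.986, 0.164, -0.0], [-0.0, 0.002, -1.0]]
force: [-0.5, 0.6, -0.8]
opening: 0.0616
```

```bash
python3 - <<'E'
from h import *
import pickle
D0=pickle.load(open('d0.pkl','rb'))
a=grab('top');b=grab('scene');pickle.dump((a,b),open('d1.pkl','wb'));print(r.observe()['tool_pos'],r.observe()['force'])
def c(d,u,v,w): 
    h=int(w*.75); im=d['img'][v-h:v+h,u-w:u+w,::-1]; return cv2.resize(im,(400,300),interpolation=cv2.INTER_CUBIC)
cv2.imwrite('pics/p1.png',np.vstack([np.hstack([c(D0['top'],364,258,40),c(D0['scene'],280,275,40)]),np.hstack([c(a,345,258,60),c(b,290,265,80)])]))
E
```

```text
[0.52698123 0.04731911 0.06776767] [0.50160952 0.68806449 0.07734162]
```

View pics/p1.png

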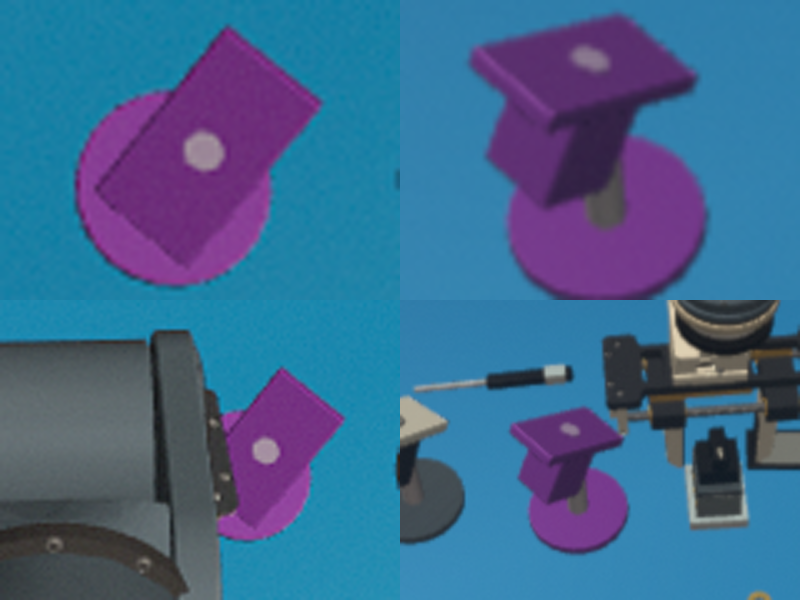

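The bottom crops show the handle seated with its bar along the switch's long side. The gripper body's left end overlaps the purple panel's near corner, which looks unmoved. I'll fit the panel to get the clearance.

```bash
python3 - <<'E'
from h import *
import pickle
from scipy.optimize import least_squares
D=pickle.load(open('d0.pkl','rb'))
def frame(a,t):
    h=np.array([np.cos(a),np.sin(a),0]);z=-np.sin(t)*h+[0,0,np.cos(t)];x=np.cos(t)*h+[0,0,np.sin(t)]
    return np.c_[x,np.cross(z,x),z]
L=np.array([[45,25,0],[45,-25,0],[-45,-25,0],[-45,25,0],[0,0,0]])/1e3
P={'top':[(369.6,233.4),(388,248.4),(361.4,281.4),(343.4,266),(364.8,258)],'scene':[(270.4,270),(254,255),(284,248),(299,260),(278,256.6)]}
def X(p): return L@frame(p[2],p[4]).T+[p[0],p[1],p[3]]
f=lambda p:np.hstack([np.array([proj(D[n],x) for x in X(p)])-P[n] for n in P]).ravel()
s=least_squares(f,[.55,-.07,-.6,.125,.5]);print(s.x,abs(s.fun).max())
O=r.observe()['orientation'];T=np.array([.5272,.0474,.018])
print('corners world\n',X(s.x).round(3));print('in tool frame at the grasp (mm; body begins at z=-84)\n',((X(s.x)-T)@O*1e3).round(0))
# image shift before/after of panel region (moved?)
a,b=pickle.load(open('d1.pkl','rb'))
for n,q,(u0,u1,v0,v1) in(('top',a,(372,395,228,256)),('scene',b,(235,320,240,315))):
    A=D[n]['img'][v0:v1,u0:u1].mean(2).astype(np.float32);B=q['img'][v0:v1,u0:u1].mean(2).astype(np.float32)
    print(n,cv2.phaseCorrelate(A,B),abs(A-B).mean())
E
```

```text
[ 0.55241827 -0.07785964 -0.7085044   0.12354963  0.50954251] 1.158092060943602
corners world
 [[ 0.599 -0.084  0.145]
 [ 0.566 -0.122  0.145]
 [ 0.506 -0.071  0.102]
 [ 0.539 -0.033  0.102]
 [ 0.552 -0.078  0.124]]
in tool frame at the grasp (mm; body begins at z=-84)
 [[-142.   49. -128.]
 [-174.   10. -128.]
 [-114.  -40.  -84.]
 [ -82.   -2.  -84.]
 [-128.    4. -106.]]
top ((0.07932447517204899, 0.04729654679126938), 0.9776620103253258) 6.9130435
scene ((0.022636227174032797, 0.4108858171247647), 0.6468966499611184) 6.939033
```

The panel fit explains the contact: its low corner at z ≈ 0.102 met the gripper body. The panel hasn't moved. Gripping about 5 mm higher, with TCP z near 0.024, clears it.

The tool can't be tilted by this interface. I'll pivot the switch 30° between the pads about the jaw axis, using the pocket wall of the fixed nest as a stop.

servo_tool --moves '[{"offset":[0,0,15],"roll":0},{"offset":[0,0,30],"roll":0},{"offset":[0,0,40],"roll":0},{"offset":[0,0,43.5],"roll":0},{"offset":[0,0,43.5],"roll":0}]'

```text
clock: 9.02
tool_pos: [0.5272, 0.0474, 0.0244]
orientation: [[-0.165, 0.986, -0.0], [0.986, 0.165, -0.0], [0.0, -0.0, -1.0]]
force: [-0.3, 1.0, 0.4]
opening: 0.0613
```

servo_tool --moves '[{"offset":[0,0,0],"roll":0},{"offset":[0,0,0],"roll":0},{"offset":[0,0,0],"roll":0},{"offset":[0,0,0],"roll":0}]' --jaw 0 --grip_force 12

```text
clock: 9.52
tool_pos: [0.5274, 0.0474, 0.0249]
orientation: [[-0.165, 0.986, 0.001], [0.986, 0.165, -0.0], [-0.0, 0.0, -1.0]]
force: [0.1, 0.4, 3.1]
opening: 0.0401
```

servo_tool --moves '[{"offset":[0,0,-2],"roll":0},{"offset":[0,-2,-3],"roll":0},{"offset":[0,-4,-4],"roll":0},{"offset":[0,-6,-5],"roll":0},{"offset":[0,-8,-6],"roll":0},{"offset":[0,-10,-7],"roll":0}]'

```text
clock: 10.28
tool_pos: [0.5179, 0.0459, 0.032]
orientation: [[-0.164, 0.986, 0.002], [0.986, 0.164, 0.0], [0.0, 0.002, -1.0]]
force: [4.6, 2.2, -1.6]
opening: 0.0398
```

servo_tool --moves '[{"offset":[0,-2,-0.8],"roll":0},{"offset":[0,-4,-1.4],"roll":0},{"offset":[0,-6,-2],"roll":0},{"offset":[0,-8,-2.5],"roll":0},{"offset":[0,-9,-3],"roll":0},{"offset":[0,-9,-3],"roll":0}]'

```text
clock: 11.02
tool_pos: [0.5088, 0.0443, 0.0349]
orientation: [[-0.165, 0.986, 0.001], [0.986, 0.165, 0.0], [-0.0, 0.001, -1.0]]
force: [2.8, 3.0, -0.8]
opening: 0.0401
```

```bash
python3 - <<'E'
from h import *
import pickle
s=r.observe();print(s['clock'],s['tool_pos'],s['force'],s['opening'])
d=grab('scene');w=grab('wrist');pickle.dump((d,w),open('d2.pkl','wb'))
u,v=map(int,proj(d,[.52,.047,.05]));print(u,v)
a=cv2.resize(d['img'][v-38:v+37,u-50:u+50,::-1],(400,300),interpolation=cv2.INTER_CUBIC)
b=cv2.resize(w['img'][:,:,::-1],(400,300))
cv2.imwrite('pics/t1.png',np.hstack([a,b]))
E
```

```text
11.025 [0.50882166 0.044298   0.03487461] [ 2.83130101  2.97321644 -0.7952514 ] 0.040101890896908604
337 269
```

View pics/t1.png

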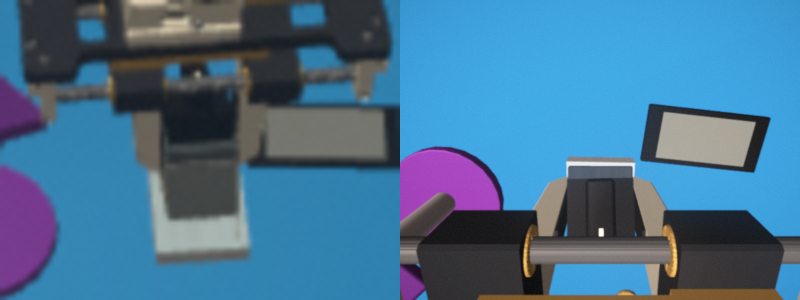

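The switch has pivoted in the grip, its underside visible tilted over the nest. I'll clamp harder, lift it straight out and measure the tilt with the wrist camera.

servo_tool --moves '[{"offset":[0,0,0],"roll":0},{"offset":[0,0,0],"roll":0},{"offset":[0,2,-10],"roll":0},{"offset":[0,2,-40],"roll":0},{"offset":[0,2,-90],"roll":0},{"offset":[0,2,-140],"roll":0},{"offset":[0,2,-190],"roll":0},{"offset":[0,2,-190],"roll":0}]' --grip_force 50

```text
clock: 12.12
tool_pos: [0.5111, 0.0444, 0.2279]
orientation: [[-0.165, 0.986, 0.004], [0.986, 0.165, -0.0], [-0.001, 0.004, -1.0]]
force: [0.5, -0.5, -3.8]
opening: 0.0399
```

```bash
python3 - <<'E'
from h import *
import pickle
s=r.observe();print(s['clock'],s['tool_pos'],s['force'],s['opening'])
w=grab('wrist');pickle.dump((w,s['tool_pos'],s['orientation']),open('d3.pkl','wb'))
u0,v0=220,210
im=w['img'][v0:v0+150,u0:u0+200,::-1]
cv2.imwrite('pics/w4.png',cv2.resize(np.clip(im.astype(float)*2,0,255).astype(np.uint8),None,fx=4,fy=4,interpolation=cv2.INTER_CUBIC))
E
```

```text
12.125 [0.5110798  0.04443436 0.22789911] [ 0.53575727 -0.47174595 -3.80001937] 0.03986434732112215
```

View pics/w4.png

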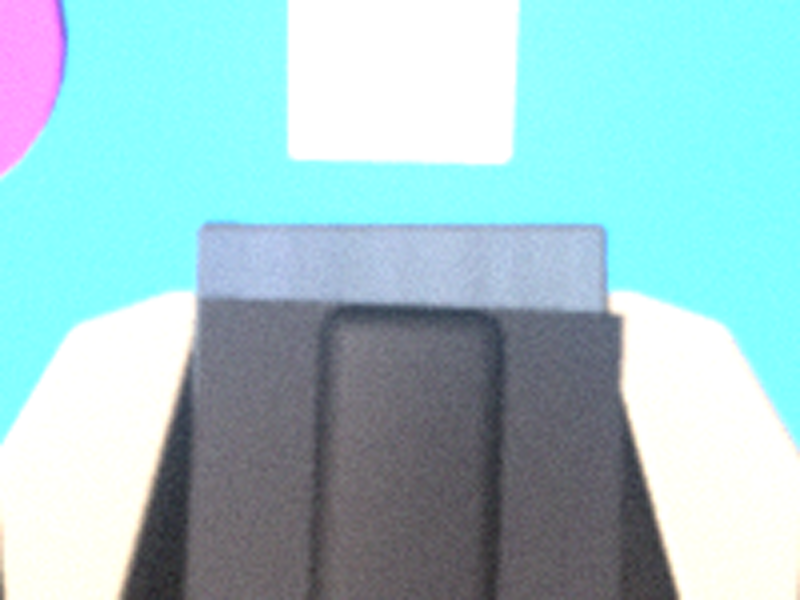

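```bash
cat > fit.py <<'E'
from h import *
import pickle
from scipy.optimize import least_squares
w,T,O=pickle.load(open('d3.pkl','rb'))
G=np.array([0,0,-19.])   # grasp point in tool frame (mm)
def model(p,X,yaw=0):
    # switch frame -> tool frame: switch x=tool y, y=tool x, z=-tool z, then tilt th about jaw axis; p=(th deg, tx,ty,tz offset)
    th=np.radians(p[0]);c,s=np.cos(th),np.sin(th)
    X=np.array(X,float);x,y,z=X.T;cy,sy=np.cos(yaw),np.sin(yaw);x,y=cy*x-sy*y,sy*x+cy*y
    z=z-35.; f=c*x-s*z; u=s*x+c*z
    return np.c_[y+p[1],f+p[2],-u+p[3]]+G
sw=[[-26,-20,44],[-26,20,44]];kb=[[-18,-18,62],[-18,18,62]]
ob=np.array([(200,228),(605,228),(197,298),(622,315)])/4+[220,210]
def px(Xt): return np.array([proj(w,x) for x in (Xt/1e3)@O.T+T])
def f(p): return np.r_[(px(np.r_[model(p,sw),model(p,kb,p[4])])-ob).ravel(),np.array(p[1:4])/3]
if __name__=='__main__':
    s=least_squares(f,[30,0,0,0,0]);J=s.jac;C=np.linalg.inv(J.T@J)
    print(s.x.round(2),np.sqrt(np.diag(C)).round(2),s.fun.round(1))
E
python3 fit.py
```

```text
[25.34  0.09  5.03  0.59 -0.04] [1.12 0.21 0.54 1.36 0.01] [-1.2 -0.1  0.9 -0.   0.6  0.1 -0.4 -0.2  0.   1.7  0.2]
```

The fit gives a tilt of about 25° ± 1°, so roughly 5° is missing. I'll go back to the pocket wall and push a little further with a light grip.

servo_tool --moves '[{"offset":[0,0,50],"roll":0},{"offset":[0,0,100],"roll":0},{"offset":[0,0,145],"roll":0},{"offset":[0,0,175],"roll":0},{"offset":[0,0,187],"roll":0},{"offset":[0,0,190],"roll":0},{"offset":[0,-2,190],"roll":0},{"offset":[0,-2,190],"roll":0}]'

```text
clock: 13.18
tool_pos: [0.5105, 0.0444, 0.0351]
orientation: [[-0.164, 0.986, 0.005], [0.986, 0.164, 0.0], [-0.0, 0.005, -1.0]]
force: [9.1, 3.2, -3.2]
opening: 0.0399
```

servo_tool --moves '[{"offset":[0,0,0],"roll":0},{"offset":[0,-1,0],"roll":0},{"offset":[0,-2.5,-0.2],"roll":0},{"offset":[0,-4,-0.5],"roll":0},{"offset":[0,-5.5,-0.7],"roll":0},{"offset":[0,-5.5,-0.7],"roll":0}]' --grip_force 12

```text
clock: 13.92
tool_pos: [0.5036, 0.0432, 0.0356]
orientation: [[-0.164, 0.986, 0.002], [0.986, 0.164, -0.0], [-0.0, 0.001, -1.0]]
force: [4.3, -0.3, 2.3]
opening: 0.04
```

servo_tool --moves '[{"offset":[0,0,0],"roll":0},{"offset":[0,0,0],"roll":0},{"offset":[0,2,-10],"roll":0},{"offset":[0,2,-40],"roll":0},{"offset":[0,2,-90],"roll":0},{"offset":[0,2,-140],"roll":0},{"offset":[0,2,-190],"roll":0},{"offset":[0,2,-190],"roll":0}]' --grip_force 50

```text
clock: 14.92
tool_pos: [0.5056, 0.0437, 0.2285]
orientation: [[-0.165, 0.986, 0.004], [0.986, 0.165, -0.0], [-0.001, 0.004, -1.0]]
force: [-0.1, 0.5, -2.5]
opening: 0.0394
```

```bash
python3 - <<'E'
from h import *
import pickle
s=r.observe();print(s['clock'],s['tool_pos'],s['force'],s['opening'])
w0=pickle.load(open('d3.pkl','rb'))[0]
w=grab('wrist');pickle.dump((w,s['tool_pos'],s['orientation']),open('d3.pkl','wb'))
for q in(w0,w):
    g=q['img'].astype(float)
    print('---')
    for a,b in((275,295),(350,366)):
        p=g[240:320,a:b].mean((1,2));dp=np.diff(p);i=np.argsort(-abs(dp))[:6];print(a,[(int(k)+240.5,round(dp[k],1)) for k in sorted(i)])
    
E
```

```text
14.925 [0.50558399 0.04367969 0.22846946] [-0.14135204  0.54492013 -2.47308006] 0.03943798511330294
---
275 [(263.5, np.float64(-9.8)), (264.5, np.float64(-26.5)), (265.5, np.float64(-22.3)), (267.5, np.float64(5.1)), (283.5, np.float64(-11.0)), (284.5, np.float64(-19.0))]
350 [(263.5, np.float64(-9.4)), (264.5, np.float64(-25.5)), (265.5, np.float64(-24.7)), (267.5, np.float64(6.0)), (286.5, np.float64(-14.5)), (287.5, np.float64(-16.5))]
---
275 [(267.5, np.float64(-15.1)), (268.5, np.float64(-37.2)), (269.5, np.float64(-9.2)), (281.5, np.float64(-8.3)), (282.5, np.float64(-17.4)), (283.5, np.float64(-9.8))]
350 [(267.5, np.float64(-14.0)), (268.5, np.float64(-35.2)), (269.5, np.float64(-12.7)), (284.5, np.float64(-12.6)), (285.5, np.float64(-18.6)), (286.5, np.float64(-8.0))]
```

```bash
python3 - <<'E'
import fit; from fit import *
g=w['img'].astype(float)
def ed(r0,r1,lo,hi):
    p=g[r0:r1,lo:hi].mean((0,2));dp=np.diff(p);i=np.argsort(-abs(dp))[:5];return [(int(k)+lo+.5,round(float(dp[k]),1)) for k in sorted(i)]
print('plate L',ed(272,279,255,290),'R',ed(272,279,355,390));print('base L',ed(289,293,255,290),'R',ed(289,293,355,390))
for ul,ur,bl,br in((269.5,371,269,375),):
    fit.ob=np.array([(ul,268.4),(ur,268.4),(bl,282.2),(br,285.8)])
    s=least_squares(fit.f,[30,0,0,0,0]);C=np.linalg.inv(s.jac.T@s.jac);print(s.x.round(2),np.sqrt(np.diag(C)).round(2),s.fun.round(1))
E
```

```text
plate L [(266.5, -4.8), (267.5, -17.8), (268.5, -23.7), (269.5, -9.1), (276.5, -2.1)] R [(369.5, -6.5), (370.5, 3.5), (371.5, 33.9), (372.5, 22.0), (373.5, 5.0)]
base L [(266.5, -8.2), (267.5, -22.9), (268.5, -28.8), (269.5, -18.7), (270.5, -2.2)] R [(362.5, -3.0), (373.5, 10.1), (374.5, 32.7), (375.5, 31.8), (376.5, 13.0)]
[ 2.958e+01  1.000e-02  5.450e+00 -1.040e+00 -3.000e-02] [1.09 0.21 0.53 1.35 0.01] [-0.7 -0.1  0.7 -0.1  0.5  0.  -0.4 -0.   0.   1.8 -0.3]
```

The tilt now fits at 29.6° ± 1°. I'll work out the move to the view point.

```bash
python3 - <<'E'
from fit import *
p=[29.6,0,5.45,-1.0]
u=model(p,[[0,0,0]])[0]/1e3;print('underside in tool',u)
a=np.radians(57.26);Of=np.c_[[np.cos(a),np.sin(a),0],[np.sin(a),-np.cos(a),0],[0,0,-1]]
V=np.array([.5112,-.1996,.2116]);tcp=V-Of@u;s=r.observe()
print('tcp',tcp,'offset mm',((tcp-s['tool_pos'])@s['orientation']*1e3).round(1),'roll',np.degrees(np.arctan2(s['orientation'][1,0],s['orientation'][0,0]))-57.26, s['qpos'].round(2))
E
```

```text
underside in tool [0.         0.02273797 0.01043232]
tcp [ 0.49207434 -0.18730268  0.22203232] offset mm [-225.8  -50.3    4. ] roll 42.21462118710726 [-0.01  0.26  1.75 -0.    1.12 -1.74]
```

servo_tool --moves '[{"offset":[-10,-2,-15],"roll":5},{"offset":[-35,-8,-30],"roll":12},{"offset":[-70,-16,-30],"roll":20},{"offset":[-110,-25,-30],"roll":28},{"offset":[-150,-34,-30],"roll":36},{"offset":[-185,-42,-30],"roll":42.2},{"offset":[-210,-47,-20],"roll":42.2},{"offset":[-220,-49,-12],"roll":42.2}]'

```text
clock: 15.98
tool_pos: [0.4916, -0.1819, 0.235]
orientation: [[0.542, 0.841, -0.004], [0.841, -0.542, 0.002], [-0.001, -0.004, -1.0]]
force: [0.5, 0.6, -2.3]
opening: 0.0397
```

```bash
python3 - <<'E'
from fit import *
s=r.observe();O=s['orientation'];T=s['tool_pos'];print(s['clock'],T,s['opening'],O.round(3).tolist())
print('left (tool mm)',((np.array([.4921,-.1873,.2220])-T)@O*1e3).round(1))
E
```

```text
15.975 [ 0.49163089 -0.18192286  0.23501949] 0.03965028621750769 [[0.542, 0.841, -0.004], [0.841, -0.542, 0.002], [-0.001, -0.004, -1.0]]
left (tool mm) [-4.3  3.4 13. ]
```

servo_tool --moves '[{"offset":[-2,1.5,6],"roll":0},{"offset":[-4.5,3.2,11],"roll":0},{"offset":[-4.5,3.2,13],"roll":0},{"offset":[-4.5,3.2,13],"roll":0},{"offset":[-4.5,3.2,13],"roll":0}]'

```text
clock: 16.6
tool_pos: [0.4933, -0.1867, 0.2246]
orientation: [[0.54, 0.841, 0.0], [0.841, -0.54, -0.0], [0.0, 0.0, -1.0]]
force: [0.3, 0.7, -2.7]
opening: 0.0399
```

```bash
python3 - <<'E'
from fit import *
s=r.observe();O=s['orientation'];T=s['tool_pos'];print(s['clock'],T,s['opening'])
print('left',((np.array([.4921,-.1873,.2220])-T)@O*1e3).round(1))
p=[29.6,0,5.45,-1.0];E=[]
B=np.array([[x,y,z] for z in(0,44) for x,y in((-26,-20),(26,-20),(26,20),(-26,20))]);K=np.array([[x,y,80] for x,y in((-18,-7),(18,-7),(18,7),(-18,7))])
out=[]
D={}
for n in('scene','top'):
    d=grab(n);D[n]=d
    W=(np.r_[model(p,B),model(p,K)]/1e3)@O.T+T
    q=np.array([proj(d,x) for x in W]);c=q.mean(0).astype(int);w=40;h=30;k=10
    raw=cv2.resize(d['img'][c[1]-h:c[1]+h,c[0]-w:c[0]+w,::-1],(400,300),interpolation=cv2.INTER_CUBIC);im=raw.copy()
    Q=((q-(c-[w,h])+.5)*5).astype(int);print(n,c-[w,h],Q.tolist())
    for a,b in[(0,1),(1,2),(2,3),(3,0),(4,5),(5,6),(6,7),(7,4),(0,4),(1,5),(2,6),(3,7),(8,9),(9,10),(10,11),(11,8)]:cv2.line(im,Q[a].tolist(),Q[b].tolist(),(0,0,255),1)
    out.append(np.hstack([raw,im]))
pickle.dump((D,T,O),open('d5.pkl','wb'))
cv2.imwrite('pics/f1.png',np.vstack(out))
E
```

```text
16.6 [ 0.49326158 -0.18673942  0.22461878] 0.039942204994823975
left [-1.1 -0.7  2.6]
scene [180 161] [[194, 218], [102, 239], [175, 284], [265, 261], [217, 121], [124, 138], [199, 182], [289, 163], [246, 54], [182, 64], [209, 79], [272, 69]]
top [399 248] [[209, 201], [290, 87], [192, 30], [114, 144], [212, 246], [297, 127], [194, 66], [112, 185], [194, 247], [255, 161], [217, 139], [157, 225]]
```

View pics/f1.png

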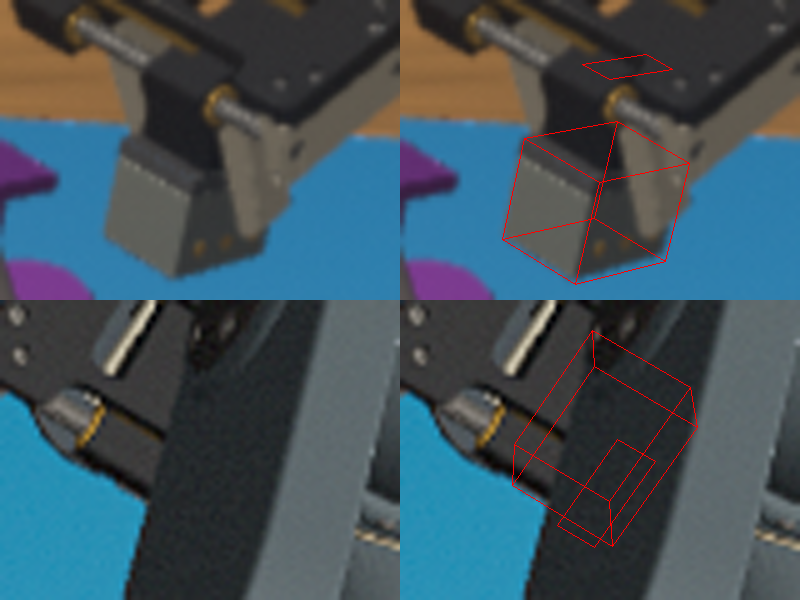

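The overlay matches the block closely, with the handle hidden behind the gripper body. The bottom corners read about 1 px higher than the model. I'll refine jointly with the scene corners.

```bash
python3 - <<'E'
import fit; from fit import *
D,Tf,Of=pickle.load(open('d5.pkl','rb'));d=D['scene']
fit.ob=np.array([(268.2,268.4),(371.9,268.4),(268.5,282.2),(375.2,285.8)])
S=[[26,-20,0],[26,20,0],[-26,20,0],[26,-20,44],[26,20,44]];so=np.array([(105,234),(176,278),(263,253),(123,139),(200,182)])/5-.5+[180,161]
def g(p,sc=1):
    q=np.array([proj(d,x) for x in (model(p,S)/1e3)@Of.T+Tf]);e=(q-so)-p[5:7]
    return np.r_[fit.f(p[:5]),e.ravel()/.8,np.array(p[5:7])/1.5]   # p5,p6: scene calibration shift, px
def g2(p): 
    return g(p)[11:] if 0 else np.r_[g(p)[11:],np.array(p[1:4])/4,p[4]]
for n,fn in(('joint',g),('scene only',g2)):
    s=least_squares(fn,[30,0,0,0,0,0,0]);print(n,s.x.round(2),s.fun[11:].round(1) if n=='joint' else '')
    if n=='joint': x=s.x
u=model(x,[[0,0,0]])[0]/1e3;st=r.observe();O=st['orientation'];T=st['tool_pos']
print(st['clock'],T,'underside world',T+O@u,'err in tool mm',((np.array([.5112,-.1996,.2116])-T-O@u)@O*1e3).round(1))
E
```

```text
joint [29.02 -0.06  4.81 -2.15 -0.03  0.17  0.24] [-0.5  0.4 -0.1  0.7  0.7  0.9  0.3 -1.1 -0.3 -0.8  0.1  0.2]
scene only [ 2.781e+01 -2.090e+00  1.680e+00  5.900e-01 -0.000e+00  8.600e-01
 -2.000e-02] 
16.7 [ 0.49323202 -0.1868168   0.22458126] underside world [ 0.51153424 -0.1986446   0.21513284] err in tool mm [-1.   0.2  3.5]
```

servo_tool --moves '[{"offset":[-0.5,0,1.5],"roll":0},{"offset":[-1,0,3],"roll":0},{"offset":[-1,0,3],"roll":0},{"offset":[-1,0,3],"roll":0},{"offset":[-1,0,3],"roll":0},{"offset":[-1,0,3],"roll":0},{"offset":[-1,0,3],"roll":0},{"offset":[-1,0,3],"roll":0}]'

```text
clock: 17.7
tool_pos: [0.4926, -0.1878, 0.2213]
orientation: [[0.541, 0.841, -0.0], [0.841, -0.541, 0.0], [0.0, -0.0, -1.0]]
force: [-0.1, 0.3, -2.5]
opening: 0.0396
```

```bash
python3 - <<'E'
import fit; from fit import *
s=r.observe();O=s['orientation'];T=s['tool_pos'];x=[29.3,0,5,-1.8]
u=model(x,[[0,0,0]])[0]/1e3;print(s['clock'],T,s['opening'],s['force'],'err tool mm',((np.array([.5112,-.1996,.2116])-T-O@u)@O*1e3).round(1))
# tilt drift check, same edges in wrist view
g=grab('wrist')['img'].astype(float)
for a,b in((275,295),(350,366)):
    p=g[255:300,a:b].mean((1,2));dp=np.diff(p);i=np.argsort(-abs(dp))[:6];print([(int(k)+255.5,round(float(dp[k]),1)) for k in sorted(i)])
E
```

```text
17.7 [ 0.49258624 -0.18775584  0.22132026] 0.03963443186162195 [-0.09970504  0.32257472 -2.48798181] err tool mm [ 0.1 -0.1 -0. ]
[(267.5, -12.4), (268.5, -16.7), (270.5, 13.2), (281.5, -9.7), (282.5, -22.7), (283.5, -12.3)]
[(267.5, -8.9), (268.5, -17.1), (270.5, 13.1), (283.5, -9.9), (284.5, -19.5), (285.5, -16.2)]
```

```bash
python3 -c "
from bench import r
print(r.close_job(), r.observe()['clock'])"
```

```text
the job is handed in; nothing more can be done
the job is handed in; nothing more can be done
```

The job is handed in, with the switch held in front of the inspection camera and its underside facing the lens. The handle is pressed onto the shaft with its bar along the long sides. It seated at 30 N, at a height within about 1 mm of fully home.

This interface can't tilt the tool. After gripping the switch body across its short side, I pivoted it in the light grip against the fixed nest's pocket wall, in two pushes. I then clamped at 50 N, lifted it out and carried it to the view point.

**Last checks**
- **Position:** by my estimate the underside centre is within 1 mm of the view point; the camera calibration itself is good to about 2 mm.
- **Tilt:** my estimates of the switch's tilt disagree slightly against the wanted 30°. The wrist camera gives 29.6°, the two cameras jointly 29.0°, and the scene camera alone, which is coarse, 27.8°.
- **Grip and handle:** the switch and handle edges have not shifted in the wrist view since the lift. The held weight reads about 2.5 N and the jaws stand at 39.6 mm on the 40 mm body. The handle sits about 2° askew on the shaft, within the bore's play.
- **Time:** about 17.7 s of the 59 s allowed.

**What went wrong:** on the first reach for the switch body, the gripper pressed on a corner of the purple look-alike with a total force of about 19 N. I backed off at once and gripped about 5 mm higher. Before-and-after pictures show no clear movement of it (0.1 px in the top view; 0.4 px in the scene view, where the gripper was partly in the way). I never touched the real camera.

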